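# Stack a tiered jar set on the check scale

### The arm

A 6-joint arm with a two-finger parallel gripper is mounted at the origin on the work surface. World frame = base frame: x ahead of the robot, y to its left, z up, the work surface at z = 0. Lengths are in mm, angles in degrees, forces in N, time in s.
With the tool pointing down it reaches from about 350 to 850 mm from the base axis. Payload 8.1 kg.
Tool frame: the origin (TCP) lies at the centre of the arm's flange, where the gripper is bolted on; the fingertips stand 173 mm ahead of it and the grasp point (between the pads) lies 155 mm ahead of it; z points along the fingers, y is the line along which they close (so a half turn about z gives the same grasp; the last joint's range is limited). The gripper opens to 85 mm and grips with 20 to 120 N. Pads are 22 mm wide; open, the fingers measure 114 mm over their backs; the gripper's body (76 mm by 85 mm) begins 54 mm behind the grasp point. The pads swing forward as they close: fully open they stand 13 mm farther back than shut.
Start: joints at [65.638, 7.471, 85.268, -0, 87.261, -4.893], TCP at [199.958, 565.706, 404.692] pointing down, gripper open.
Joint ranges: [-169.43, 169.43], [-51.17, 129.36], [1.28, 143.12], [-76.62, 256.62], [0, 156.53], [-152.29, 152.29]. Speed limits (degrees/s): [136.94, 136.94, 159.86, 180, 180, 180].

### API

Orientations are given as [roll, pitch, yaw] about the fixed x, y, z axes, in that order (R = Rz(yaw) Ry(pitch) Rx(roll)).
In Python, from bench import * gives the robot as it stands.
- The arm moves only by the shell command python3 -m jog 'ROWS' [FORCE]. ROWS is text: rows parted by semicolons, each of 7 numbers parted by spaces: the shift along the tool's x, y, z scaled (see below), then the turn, a rotation vector about the tool's x, y, z scaled (see below), then the closure, from -1 (fully open) to 1 (shut). In form: tx ty tz wx wy wz hand; .... A call has 1 to 5 rows; each row shifts and turns the commanded pose from where the row before left it, along the tool's axes as they then stand; what a row does not reach is not made up. The controller multiplies each number of a shift by 0.1 m and each number of a turn by 60 degrees. A row lasts 1/8 s, in which the tool goes at most 62.5 mm and 10.7 degrees, less where a joint would pass 70% of its speed; a pose out of reach is approached as far as the arm can. A call with a number of a shift or a turn outside -1 to 1 is refused whole. A call with a gripper value outside its range is refused whole. The fingers move at their own pace and stop on an object; FORCE is the grip in N (left out, the last holds). Time passes only in rows, so rows that do not move let the fingers close. It gives the time, the measured TCP pose, the force, the opening and the grip force at its end, in the units of the state.
- sense(): the state, without advancing time (a new reading comes with each control period).
- snapshot(name): name is "scene" or "side" or "wrist"; returns a dict with "img" (420x560x3 uint8, red, green, blue), "fx", "fy", "cx", "cy" (pixels), "extrinsics" (4x4, takes a point from camera to world coordinates). Camera axes: x right, y down, z forward; pixel columns grow to the right and rows downward; lengths in mm; the calibration is good to about 2 mm. The wrist camera is an equidistant fisheye: a pixel r from the principal point sees the ray r / f radians off the axis. A picture is of the moment at which its call begins. There is no depth.
- hand_in(): hands the job in; it is judged then, once.
The state is a dict: "time": time; "joint_pos": joint angles; "qd": joint speeds; "joint_efforts": joint torques, N m; "tool_pos": TCP position; "tcp_rot": TCP orientation; "ft_force": force on the tool from outside, world axes, zero at the start; "wrist_torque": the same for the moment, N m; "finger_gap": finger opening in mm; "grip_force": force on a finger pad.
Only numpy, scipy, OpenCV 4.12 (cv2) and the standard library are available. Lean on these libraries where they do the work, as an engineer would, in place of code of your own. Each camera call takes 0.05 s, during which the arm holds its last target. There are 200 camera calls.

### The job

The four inspected parts of a tiered jar are lying in the yellow tray: put the set together on the check scale so that it can be weighed. Stand the blue deep tier upright in the middle of the scale's steel pan, then build the jar up on it, one part at a time: the white middle tier, the orange shallow tier and last the black lid, each fully seated in the rim below, and let go of the finished jar. Leave the green scrap tier in its red reject bin and the calliper where they are, and do not press hard on the scale.

Things in the scene. Friction and masses are not known exactly. Their poses are not given: they have to be found in the camera images.
- deep_tier_centre (a point): Blue deep tier of the jar: a loose round open cup, 62 mm outer diameter, 44 mm high, wall 3.5 mm (mouth 55 mm), flat closed bottom without a spigot, about 46 g. Stands upright, mouth up, in the tray. The point is its centre: on the axis, 22 mm above its underside. z points up along the axis.
- middle_tier_centre (a point): White middle tier: loose round cup, 36 mm high: the lowest 6 mm is a spigot foot (51 mm, tapered to 46 at its tip) that drops into the 55 mm mouth below until the 62 mm shoulder rests on that rim; then 30 mm of 62 mm body, mouth 55 mm. About 38 g. Stands on its spigot. Point: on the axis, 18 mm above its underside (seated: 34 mm above the deep tier's point). z up.
- shallow_tier_centre (a point): Orange shallow tier: as the white one but 28 mm high in all (6 mm spigot, 22 mm body). About 30 g. The point is on the axis, 14 mm above its underside (seated on the middle tier, 26 mm above that tier's point). z up.
- jar_lid_centre (a point): Black solid-topped lid: 62 mm diameter, 22 mm high in all: 6 mm spigot foot of 51 mm, then a 16 mm high skirt, flat top with a low grey bar mark (1 mm). About 28 g. Lies spigot down in the tray. The point is on the axis, 11 mm above its underside (seated on the shallow tier, 19 mm above that tier's point). z up.
- pan_centre (a point): Centre of the check scale's steel weighing pan, on its upper face, 67 mm above the work surface; the pan is 170 mm (along its x) by 185 mm, level, rigid, marked with a dark ring of 84 mm diameter about its centre. The white scale body is 250 x 200 mm, fixed, its grey keypad on the side of -x. z up.
- tray: Yellow low parts tray, fixed: 250 mm (its x) by 340 mm (its y), rim 14 mm high and 4 mm thick, inner floor 4 mm above the work surface. Origin at the centre of its underside. The four jar parts stand on its floor at first, at least 80 mm apart centre to centre.
- scrap_tier: Green scrap tier from a colour change, same shape and size as the white middle tier, lying in the open red reject bin (130 x 170 mm, 60 mm high, fixed) beyond the scale. Not to be touched. Origin at the centre of its underside.
- calliper: Steel and black digital calliper, 235 mm long, 12 mm high, lying on the bench beyond the tray. Not to be touched. Origin on the bench at the middle of its beam, x along the beam.
Not all that is in view belongs to the job. Several things look just like the part that bears deep_tier_centre: the one meant starts farthest to the robot's right.

How it is judged (in metres and radians):
On the way, in this order (a step that is already met when the one before it is completed fails the run):
1. the blue deep tier stands in the middle of the pan, let go (horizontal distance between deep_tier_centre and pan_centre below 0.015 m and z of deep_tier_centre in the frame of pan_centre between 0.018 and 0.0245 m and angle between deep_tier_centre's own z axis and vertical below 0.06 rad and contact force between deep_tier and the fingers below 0.05 N), for 0.2 s.
2. the white middle tier is seated on the deep tier, let go (horizontal distance between middle_tier_centre and deep_tier_centre below 0.004 m and z of middle_tier_centre in the frame of deep_tier_centre between 0.03 and 0.0365 m and angle between middle_tier_centre's own z axis and vertical below 0.06 rad and contact force between middle_tier and the fingers below 0.05 N), for 0.2 s.
3. the orange shallow tier is seated on the middle tier, let go (horizontal distance between shallow_tier_centre and middle_tier_centre below 0.004 m and z of shallow_tier_centre in the frame of middle_tier_centre between 0.022 and 0.0285 m and angle between shallow_tier_centre's own z axis and vertical below 0.06 rad and contact force between shallow_tier and the fingers below 0.05 N), for 0.2 s.
4. the black lid is seated on the shallow tier, let go (horizontal distance between jar_lid_centre and shallow_tier_centre below 0.004 m and z of jar_lid_centre in the frame of shallow_tier_centre between 0.015 and 0.0215 m and angle between jar_lid_centre's own z axis and vertical below 0.06 rad and contact force between jar_lid and the fingers below 0.05 N), for 0.2 s.
At the end, for the whole second after the job is handed in: Deep tier upright, axis within 15 mm of the pan's centre; middle tier, shallow tier and lid each seated in the rim below (axes within 4 mm, height within +2.5/-4 mm of seated, tilt under 0.06 rad); all four released and at rest (all of step 1 and all of step 2 and all of step 3 and all of step 4 and linear speed of each of deep_tier, middle_tier, shallow_tier, jar_lid below 0.01 m/s and angular speed of each of deep_tier, middle_tier, shallow_tier, jar_lid below 0.1 rad/s); the robot touches nothing.
It fails at once if the scrap tier moved more than 20 mm (distance of scrap_tier from where it was at the start of the episode above 0.02 m).
It fails at once if the calliper moved more than 20 mm (distance of calliper from where it was at the start of the episode above 0.02 m).
It fails at once if the jar parts or the robot pressed on the scale with more than 60 N (contact force between scale and anything else above 60 N).
It also fails if it takes over 99 s, if anything falls off the work surface, if the arm or the gripper's body presses on something with over 40 N, if the wrist force passes 120 N, or if a joint passes its speed limit or range.

## Working session

There is one attempt and no reset: what is moved stays moved. The work goes in short steps, Python scripts to look and compute and a shell command to move; the robot and the scene stay as the last step left them, time stands still between calls to the robot, and variables do not carry over. Pictures are saved under pics/ and viewed, at most 14 in all, crops included, and the job is handed in when it is done.

```bash
ls; mkdir -p pics
python3 - <<'E'
from bench import *
import cv2,numpy as np
print(sense())
for n in ("scene","side","wrist"):
    s=snapshot(n); cv2.imwrite(f"pics/{n}0.png",s["img"][:,:,::-1]); np.save(f"pics/{n}0.npy",s,allow_pickle=True)
    print(n,s["fx"],s["fy"],s["cx"],s["cy"],np.round(s["extrinsics"],3).tolist())
E
```

```text
pics
{'time': 0.0, 'joint_pos': array([ 6.56381530e+01,  7.51421701e+00,  8.53291875e+01, -1.46555195e-03,
        8.72628888e+01, -4.89485591e+00]), 'qd': array([ 0.02174225,  0.02199281,  0.01223556, -0.01294867,  0.03315078,
       -0.02908543]), 'joint_efforts': array([ 1.49348639e-04, -5.69411445e+01, -5.00545621e+01, -2.68826761e-04,
        1.48049660e-02,  3.95388469e-07]), 'tool_pos': array([199.86217738, 565.48471487, 403.65431837]), 'tcp_rot': array([-1.79893970e+02, -7.61131724e-03,  1.60533073e+02]), 'ft_force': array([ 0.30665124,  1.30393184, -0.1929871 ]), 'wrist_torque': array([ 0.00782056,  0.01982251, -0.01179137]), 'grip_force': 0.0, 'finger_gap': 85.36772614141067}
scene 406.62092937774855 406.62092937774855 280.3020379429414 208.19735136905172 [[-0.791, 0.373, -0.485, 1106.115], [0.612, 0.468, -0.638, 725.739], [-0.011, -0.801, -0.598, 674.325], [0.0, 0.0, 0.0, 1.0]]
side 431.23041908082115 431.23041908082115 276.028354351614 209.13490955418692 [[-0.99, -0.109, 0.087, 484.621], [-0.139, 0.712, -0.688, 902.725], [0.013, -0.693, -0.721, 944.895], [0.0, 0.0, 0.0, 1.0]]
wrist 325.19226210127806 325.19226210127806 278.5884911569164 212.8916686769589 [[0.332, 0.911, 0.244, 138.156], [0.943, -0.321, -0.088, 586.451], [-0.002, 0.26, -0.966, 372.645], [0.0, 0.0, 0.0, 1.0]]
```

View pics/scene0.png

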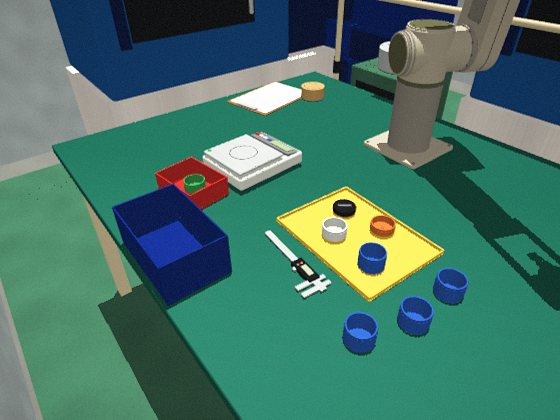

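View pics/side0.png

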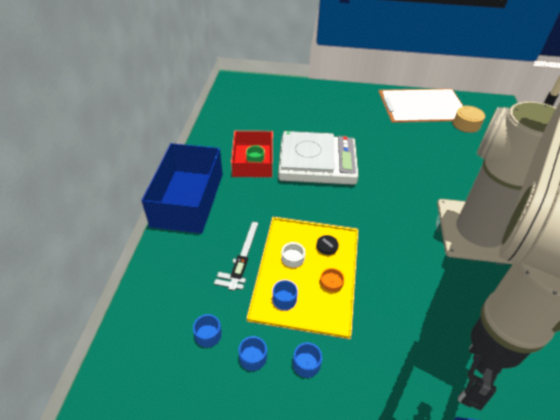

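Side view: blue candidates are at (285,294) in the tray, and (207,330), (253,352) and (307,359) on the bench. In the scene view they are at (372,258), (360,332), (415,315) and (450,286). The scale (pan ring at (308,149) in side) lies to the robot's right, so the tray cup should have the lowest y. I'll measure them all and confirm.

```bash
cat > lib.py <<'E'
import numpy as np, cv2
from scipy.optimize import least_squares
def proj(s,P):
    E=np.array(s["extrinsics"]); p=(np.atleast_2d(P)-E[:3,3])@E[:3,:3]
    return np.c_[s["fx"]*p[:,0]/p[:,2]+s["cx"], s["fy"]*p[:,1]/p[:,2]+s["cy"]]
def projw(s,P):
    E=np.array(s["extrinsics"]); p=(np.atleast_2d(P)-E[:3,3])@E[:3,:3]
    r=np.hypot(p[:,0],p[:,1]); k=s["fx"]*np.arctan2(r,p[:,2])/np.maximum(r,1e-9)
    return np.c_[k*p[:,0]+s["cx"],k*p[:,1]+s["cy"]]
def cyl(x,y,z0,h,R=31,r0=31,hs=0):
    a=np.linspace(0,2*np.pi,72,endpoint=False); c,s=np.cos(a),np.sin(a); o=np.ones_like(a)
    return np.vstack([np.c_[x+r*c,y+r*s,z*o] for r,z in ((r0,z0),(R,z0+hs),(R,z0+h))])
def hullc(pts):
    h=cv2.convexHull(np.float32(pts)); m=cv2.moments(h); return np.array([m["m10"]/m["m00"],m["m01"]/m["m00"],m["m00"]])
def blob(img,test,near,win=28):
    hsv=cv2.cvtColor(img,cv2.COLOR_RGB2HSV).astype(int)
    m=test(hsv).astype(np.uint8); n,l,st,ce=cv2.connectedComponentsWithStats(m)
    ok=[i for i in range(1,n) if st[i,4]>20 and np.hypot(*(ce[i]-near))<win]
    if not ok: return None
    i=max(ok,key=lambda i:st[i,4]); ys,xs=np.nonzero(l==i); return np.c_[xs,ys]
T=dict(blue=lambda h:(abs(h[...,0]-110)<12)&(h[...,1]>120)&(h[...,2]>40),
 white=lambda h:(h[...,1]<60)&(h[...,2]>60),
 orange=lambda h:(h[...,0]<16)&(h[...,1]>120),
 black=lambda h:(h[...,2]<70))
def locate(views,z0,h,r0=31,hs=0,x0=(500,0)):
    # views: list of (snap, hull centroid, projector)
    f=lambda q:np.concatenate([hullc(pr(s,cyl(q[0],q[1],z0,h,r0=r0,hs=hs)))[:2]-c[:2] for s,c,pr in views])
    r=least_squares(f,x0); return r.x,r.fun,[ (hullc(pr(s,cyl(*r.x,z0,h,r0=r0,hs=hs)))[2]/c[2]) for s,c,pr in views]
E
python3 - <<'E'
from lib import *
S=np.load("pics/scene0.npy",allow_pickle=True).item(); D=np.load("pics/side0.npy",allow_pickle=True).item()
for n,t,a,b,g in (("blueTray","blue",(372,258),(285,294),(4,44)),("b1","blue",(360,332),(207,330),(0,44)),("b2","blue",(415,315),(253,352),(0,44)),("b3","blue",(450,286),(307,359),(0,44)),
 ("white","white",(334,230),(293,254),(4,36,23,6)),("orange","orange",(382,226),(331,280),(4,28,23,6)),("lid","black",(344,208),(327,245),(4,22,23,6))):
    v=[]
    for s,p in((S,a),(D,b)):
        m=blob(s["img"],T[t],p,12)
        if m is None: print(n,"none",p); continue
        v.append((s,hullc(m),proj))
    print(n,[np.round(q[1]) for q in v],*[np.round(k,2) for k in locate(v,*g)])
# pan ring pixel rays to z=67
def ray(s,u,v,z):
    E=s["extrinsics"]; d=E[:3,:3]@np.array([(u-s["cx"])/s["fx"],(v-s["cy"])/s["fy"],1]); o=E[:3,3]; return np.round(o+d*(z-o[2])/d[2],1)
print(ray(S,243,153,67),ray(D,308.5,149,67))
a=cv2.resize(S["img"][125:195,195:310],None,fx=3.4,fy=3.4,interpolation=2);b=cv2.resize(D["img"][120:190,270:365],None,fx=4,fy=4,interpolation=2)
c=cv2.resize(S["img"][185:345,280:470],None,fx=2,fy=2,interpolation=2);d=cv2.resize(D["img"][215:375,190:365],None,fx=2,fy=2,interpolation=2)
im=np.zeros((600,800,3),np.uint8)
for q,(y,x) in((a,(0,0)),(b,(0,400)),(c,(280,0)),(d,(280,400))): im[y:y+q.shape[0],x:x+q.shape[1]]=q
cv2.imwrite("pics/c1.png",im[:,:,::-1])
E
```

```text
blueTray [array([372., 258., 704.]), array([284., 295., 518.])] [4.6413e+02 6.0000e-02] [-66.5  -70.35  36.59 -86.8 ] [0.69 0.89]
b1 [array([ 360.,  332., 1156.]), array([207., 330., 730.])] [625.   0.] [-100.54 -122.25   60.73 -127.15] [0.48 0.61]
b2 [array([ 415.,  315., 1100.]), array([252., 353., 792.])] [479.   0.] [-113.74 -124.42   63.75 -144.8 ] [0.44 0.58]
b3 [array([450., 285., 953.]), array([307., 359., 810.])] [375.   0.] [-122.08 -107.08   44.17 -147.44] [0.47 0.58]
white [array([334., 229., 500.]), array([293., 254., 421.])] [492.19   0.  ] [-36.59 -37.54  18.79 -47.24] [0.81 0.93]
orange [array([382., 225., 421.]), array([332., 280., 364.])] [351.56   0.  ] [-48.74 -49.64  27.33 -66.44] [0.74 0.99]
lid [array([344., 208., 294.]), array([327., 245., 267.])] [421.88   0.  ] [-27.74 -23.07   8.27 -33.44] [1.   1.22]
[ 530.3 -216.1   67. ] [ 523.4 -221.3   67. ]
```

View pics/c1.png

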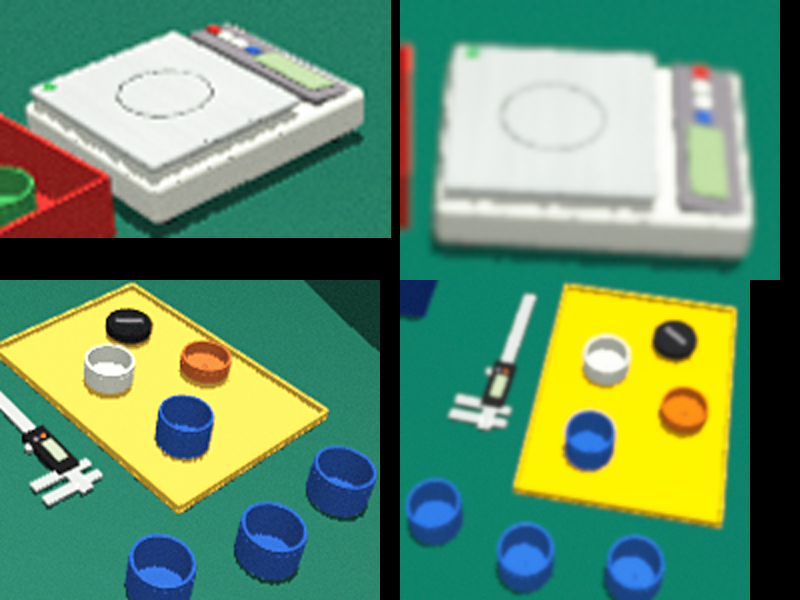

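The crop shows the tray cup (scene (372,258), side (285,294)) as the one farthest toward the scale side, which is the robot's right. The three bench cups lie further left. The solver stalled on its difference step, so I'll fix that.

```bash
sed -i 's/least_squares(f,x0)/least_squares(f,x0,diff_step=1e-2,x_scale=100.)/; s/x0=(500,0)/x0=(500,50)/' lib.py
python3 - <<'E'
from lib import *
S=np.load("pics/scene0.npy",allow_pickle=True).item(); D=np.load("pics/side0.npy",allow_pickle=True).item()
for n,t,a,b,g in (("blueTray","blue",(372,258),(285,294),(4,44)),("b1","blue",(360,332),(207,330),(0,44)),("b2","blue",(415,315),(253,352),(0,44)),("b3","blue",(450,286),(307,359),(0,44)),
 ("white","white",(334,230),(293,254),(4,36,23,6)),("orange","orange",(382,226),(331,280),(4,28,23,6)),("lid","black",(344,208),(327,245),(4,22,23,6))):
    v=[(s,hullc(blob(s["img"],T[t],p,12)),proj) for s,p in((S,a),(D,b))]
    print(n,*[np.round(k,2) for k in locate(v,*g)], *[np.round(locate([q],*g)[0],1) for q in v])
E
```

```text
blueTray [533.71 314.09] [-0.05  0.17  0.13 -0.05] [1.14 1.28] [533.2 313.8] [534.  314.3]
b1 [700.32 434.58] [-0.33  0.14  0.34  0.3 ] [1.03 1.05] [699.6 434.8] [701.3 434. ]
b2 [585.92 474.12] [-0.25  0.28  0.33  0.1 ] [1.03 1.03] [585. 474.] [586.7 474. ]
b3 [463.42 471.26] [-0.15  0.22  0.2   0.02] [1.04 1.03] [462.6 471.1] [463.9 471.3]
white [527.36 184.73] [-0.1   0.11  0.12  0.03] [1.09 1.16] [526.9 184.6] [527.7 184.7]
orange [419.55 247.97] [-0.04  0.21  0.12 -0.08] [1.12 1.37] [418.8 247.5] [419.8 248.3]
lid [438.93 131.3 ] [ 0.1   0.11 -0.01 -0.16] [1.22 1.46] [438.8 130.8] [438.9 131.9]
```

Both cameras agree to about 1 mm, and the tray cup has the smallest y of the four blues (314 against 434, 474 and 471). I'll turn to yaw 180, so the fingers close along y, and go above it.

```bash
python3 -m jog '0 0 0 0 0 -0.162 -1; 0 0 0 0 0 -0.162 -1; 0 0 0 0 0 0 -1' 30 | tail -3
python3 -m jog '-0.477 -0.36 0 0 0 0 -1; -0.477 -0.36 0 0 0 0 -1; -0.477 -0.36 0 0 0 0 -1; -0.477 -0.36 0 0 0 0 -1; -0.477 -0.36 0 0 0 0 -1' | tail -3
python3 -m jog '-0.477 -0.36 0 0 0 0 -1; -0.477 -0.36 0 0 0 0 -1; 0 0 0.5 0 0 0 -1; 0 0 0.5 0 0 0 -1;0 0 0 0 0 0 -1'
```

```text
ft_force: [0.6, 0.4, -0.3]
finger_gap: 85.2
grip_force: 0.0
ft_force: [-0.1, -0.1, -0.6]
finger_gap: 85.1
grip_force: 0.0
time: 1.78
tool_pos: [531.9, 312.3, 299.2]
tcp_rot: [-179.7, -0.5, 179.7]
ft_force: [-0.3, 0.4, -0.2]
finger_gap: 85.1
grip_force: 0.0
```

Run:
```python
from bench import *
from lib import *
s=sense(); print(s["tool_pos"],s["tcp_rot"])
w=snapshot("wrist"); cv2.imwrite("pics/w1.png",w["img"][:,:,::-1]); np.save("pics/w1.npy",w,allow_pickle=True)
for n,p,g in(("blue",(534,314),(4,44)),("white",(527,185),(4,36,23,6)),("orange",(419.5,248),(4,28,23,6)),("lid",(439,131),(4,22,23,6))): print(n,hullc(projw(w,cyl(*p,*g[:2],r0=(g+(31,))[2] if len(g)>2 else 31,hs=g[3] if len(g)>2 else 0))).round(1))
```

```text
[531.86853372 312.33207014 299.20263166] [-179.74173512   -0.53349468  179.74442372]
blue [ 283.6  222.4 6182.3]
white [ 128.3  210.8 4896. ]
orange [ 196.4   72.9 5367.4]
lid [  75.   111.8 3600.5]
```

View pics/w1.png

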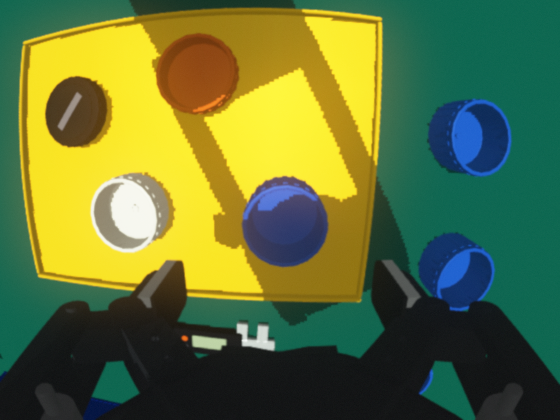

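Wrist view: blue cup at (285,222), white (130,213), orange (197,73), lid (76,111). All are within 2 px of the predictions and the blue lies between the fingers. Descending to grip.

```bash
python3 -m jog '-0.021 0.017 0 -0.004 -0.009 0.004 -1; 0 0 0.4 0 0 0 -1; 0 0 0.4 0 0 0 -1; 0 0 0.26 0 0 0 -1; 0 0 0 0 0 0 -1'
python3 -m jog '0 0 0 0 0 0 1; 0 0 0 0 0 0 1; 0 0 0 0 0 0 1; 0 0 0 0 0 0 1;0 0 0 0 0 0 1' 25
python3 - <<'E'
from bench import *
from lib import *
s=snapshot("scene"); d=snapshot("side")
a=cv2.resize(s["img"][170:310,290:430],None,fx=4,fy=4,interpolation=2)
b=cv2.resize(d["img"][215:335,235:335],None,fx=2.4,fy=2.4,interpolation=2)
im=np.zeros((560,800,3),np.uint8); im[:560,:560]=a; im[:b.shape[0],560:560+b.shape[1]]=b
cv2.imwrite("pics/g1.png",im[:,:,::-1])
E
```

```text
time: 2.45
tool_pos: [536.8, 316.0, 198.9]
tcp_rot: [179.8, 0.5, 179.7]
ft_force: [0.1, 0.2, -0.4]
finger_gap: 85.4
grip_force: 0.0
time: 3.08
tool_pos: [538.2, 316.4, 202.2]
tcp_rot: [179.6, 0.8, 179.7]
ft_force: [-1.5, -0.1, 5.8]
finger_gap: 59.8
grip_force: 26.6
```

View pics/g1.png

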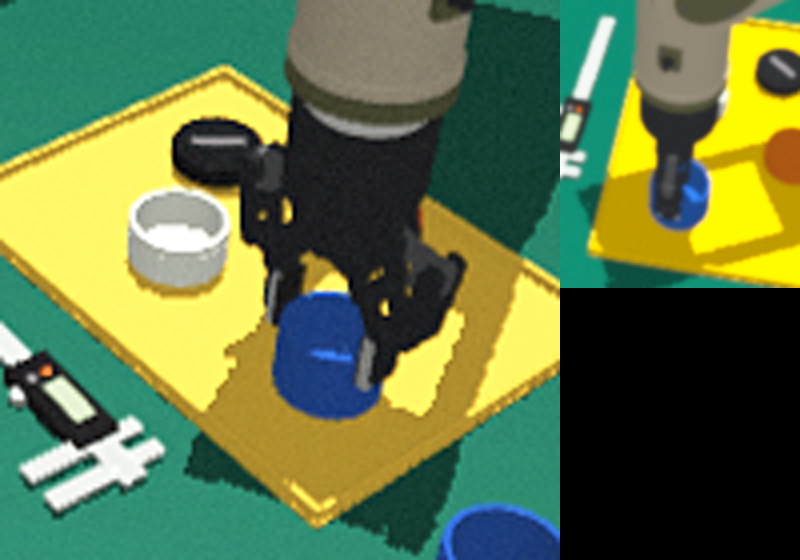

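The cup is gripped, with the fingertips in its lower third. The arm seems to lag or overshoot its commands, so I'll let it settle and check before lifting.

```bash
for i in 1 2; do python3 -m jog '0 0 0 0 0 0 1;0 0 0 0 0 0 1' | sed -n 2,6p;echo; done
python3 -m jog '0 0 -0.2 0 0 0 1; 0 0 -0.2 0 0 0 1; 0 0 0 0 0 0 1' ; python3 -m jog '0 0 0 0 0 0 1; 0 0 0 0 0 0 1; 0 0 0 0 0 0 1;0 0 0 0 0 0 1'
```

```text
tool_pos: [538.2, 316.4, 202.2]
tcp_rot: [179.6, 0.8, 179.7]
ft_force: [-1.9, -0.3, 5.4]
finger_gap: 59.9
grip_force: 26.6

tool_pos: [538.2, 316.4, 202.2]
tcp_rot: [179.6, 0.8, 179.7]
ft_force: [-0.5, 0.3, 4.7]
finger_gap: 59.9
grip_force: 26.6

time: 4.05
tool_pos: [537.9, 316.2, 242.9]
tcp_rot: [179.6, 0.9, 179.7]
ft_force: [0.3, 0.1, 0.2]
finger_gap: 59.7
grip_force: 27.5
time: 4.55
tool_pos: [536.3, 315.4, 238.1]
tcp_rot: [179.8, 0.5, 179.7]
ft_force: [0.2, -0.2, 0.8]
finger_gap: 59.9
grip_force: 27.5
```

Settled pose matches the commanded one after about 0.5 s, and the earlier tilt was transient, so I'll undo that correction. Carrying to the pan.

```bash
python3 -m jog '0 0 -0.4 0.004 0.009 -0.004 1; 0 0 -0.413 0 0 0 1; 0 -0.3 0 0 0 0 1; 0 -0.559 0 0 0 0 1; 0 -0.56 0 0 0 0 1' >/dev/null
python3 -m jog '0.01 -0.56 0 0 0 0 1; 0.01 -0.56 0 0 0 0 1; 0.01 -0.56 0 0 0 0 1; 0.01 -0.56 0 0 0 0 1; 0.01 -0.56 0 0 0 0 1' |sed -n 1,6p
python3 -m jog '0.01 -0.56 0 0 0 0 1; 0.01 -0.56 0 0 0 0 1; 0 0 0 0 0 0 1; 0 0 0 0 0 0 1; 0 0 0 0 0 0 1'
python3 -m jog '0 0 0 0 0 0 1; 0 0 0 0 0 0 1'
python3 - <<'E'
from bench import *
from lib import *
s=snapshot("scene"); d=snapshot("side")
for n,q in(("s",s),("d",d)): np.save(f"pics/p1{n}.npy",q,allow_pickle=True)
a=cv2.resize(s["img"][80:200,190:310],None,fx=4,fy=4,interpolation=2)
b=cv2.resize(d["img"][90:190,270:350],None,fx=4,fy=4,interpolation=2)
im=np.zeros((480,800,3),np.uint8); im[:480,:480]=a; im[:b.shape[0],480:480+b.shape[1]]=b
cv2.imwrite("pics/p1.png",im[:,:,::-1])
E
```

```text
time: 5.8
tool_pos: [530.6, -108.3, 320.1]
tcp_rot: [-180.0, 0.0, 180.0]
ft_force: [1.0, -0.0, -0.5]
finger_gap: 59.7
grip_force: 27.5
time: 6.42
tool_pos: [528.9, -217.4, 319.8]
tcp_rot: [180.0, -0.0, -180.0]
ft_force: [0.2, 0.2, -0.7]
finger_gap: 59.7
grip_force: 27.6
time: 6.68
tool_pos: [529.0, -217.8, 320.1]
tcp_rot: [-180.0, 0.0, -180.0]
ft_force: [-0.6, 0.1, -0.3]
finger_gap: 59.9
grip_force: 27.6
```

View pics/p1.png

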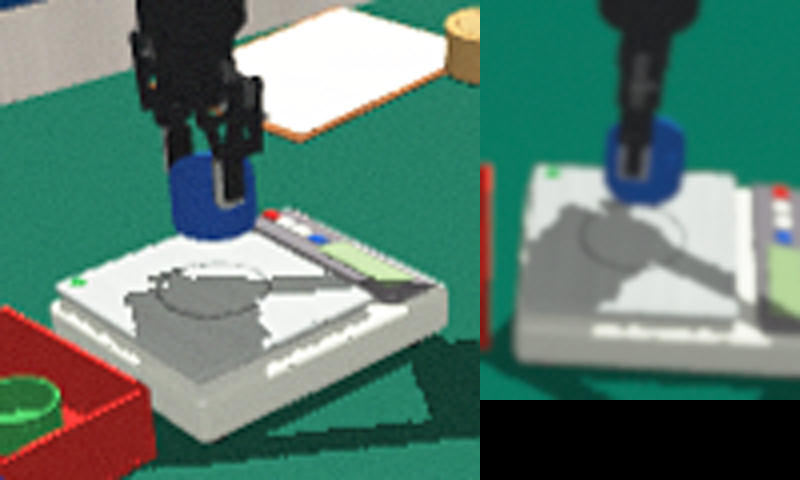

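Cup held level above the pan; the ring is at scene crop (213,290) and side crop (633,235). In the side view the fingers sit a little toward +x of the cup's axis. I'll measure the hanging cup and the ring.

```bash
cat >> lib.py <<'E'
def locz(views,h,r0=31,hs=0,x0=(527,-218,110)):
    f=lambda q:np.concatenate([hullc(pr(s,cyl(q[0],q[1],q[2],h,r0=r0,hs=hs)))[:2]-c[:2] for s,c,pr in views])
    r=least_squares(f,x0,diff_step=1e-2,x_scale=100.); return r.x,r.fun
E
python3 - <<'E'
from lib import *
S=np.load("pics/p1s.npy",allow_pickle=True).item(); D=np.load("pics/p1d.npy",allow_pickle=True).item()
v=[]
for s,p in((S,(242,129)),(D,(312,130))):
    m=blob(s["img"],T["blue"],p,15); print(m.min(0),m.max(0)); v.append((s,hullc(m),proj))
print(*[np.round(k,2) for k in locz(v,44)])
# ring fit from initial images: dark px on pan
S=np.load("pics/scene0.npy",allow_pickle=True).item(); D=np.load("pics/side0.npy",allow_pickle=True).item()
for s,c in((S,(243.5,152.4)),(D,(308.3,149.3))):
    g=cv2.cvtColor(s["img"],cv2.COLOR_RGB2GRAY); b=cv2.morphologyEx(g,cv2.MORPH_BLACKHAT,np.ones((7,7)))
    ys,xs=np.nonzero(b>18); k=(abs(xs-c[0])<19)&(abs(ys-c[1])<14); P=np.float32(np.c_[xs,ys][k])
    e=cv2.fitEllipse(P); E=s["extrinsics"]
    d=E[:3,:3]@np.array([(e[0][0]-s["cx"])/s["fx"],(e[0][1]-s["cy"])/s["fy"],1]); o=E[:3,3]; print(k.sum(),e,np.round(o+d*(67-o[2])/d[2],1))
E
```

```text
[232 117] [253 139]
[301 119] [320 140]
[ 521.86 -221.18  122.81] [ 0.08  0.14 -0.02 -0.18]
111 ((247.0833740234375, 154.95654296875), (28.75099754333496, 39.704036712646484), 61.577842712402344) [ 527.3 -198.2   67. ]
38 ((307.7804870605469, 148.8076171875), (16.38575553894043, 25.417802810668945), 94.18359375) [ 525.9 -221.9   67. ]
```

```bash
python3 -m jog '-0.05 0.015 0.1 0 0 0 1; 0 0 0.12 0 0 0 1; 0 0 0.1 0 0 0 1; 0 0 0.08 0 0 0 1; 0 0 0.05 0 0 0 1' | sed -n 1,4p
python3 -m jog '0 0 0.03 0 0 0 1; 0 0 0.03 0 0 0 1; 0 0 0.02 0 0 0 1;0 0 0.01 0 0 0 1; 0 0 0 0 0 0 1' | sed -n 1,4p
python3 -m jog '0 0 0.01 0 0 0 1; 0 0 0 0 0 0 1; 0 0 0 0 0 0 1;0 0 0 0 0 0 1' | sed -n 1,4p
```

```text
time: 7.4
tool_pos: [533.6, -217.0, 274.1]
tcp_rot: [180.0, -0.1, 180.0]
ft_force: [-0.5, 0.5, -0.7]
time: 8.02
tool_pos: [533.8, -217.1, 266.0]
tcp_rot: [-180.0, -0.0, 180.0]
ft_force: [-0.4, 0.5, -0.0]
time: 8.52
tool_pos: [533.8, -217.1, 265.4]
tcp_rot: [-180.0, 0.0, 180.0]
ft_force: [-1.8, 0.5, 5.3]
```

Contact at 5 N. Release gently, then raise.

```bash
python3 -m jog '0 0 0 0 0 0 -1; 0 0 0 0 0 0 -1; 0 0 0 0 0 0 -1; 0 0 0 0 0 0 -1; 0 0 0 0 0 0 -1'
python3 -m jog '0 0 -0.2 0 0 0 -1; 0 0 -0.4 0 0 0 -1; 0 0 -0.4 0 0 0 -1;0 0 0 0 0 0 -1; 0 0 0 0 0 0 -1' | sed -n 1,4p
python3 -m jog '0 0 0 0 0 0 -1; 0 0 0 0 0 0 -1' |sed -n 1,4p
python3 - <<'E'
from bench import *
from lib import *
S=snapshot("scene"); D=snapshot("side")
v=[]
for s in(S,D):
    p=proj(s,[[527,-219,89]])[0]
    m=blob(s["img"],T["blue"],p,15); print(p,m.min(0),m.max(0)); v.append((s,hullc(m),proj))
print(*[np.round(k,2) for k in locate(v,67,44,x0=(527,-219))],locz(v,44,x0=(527,-219,67)))
a=cv2.resize(S["img"][80:200,190:310],None,fx=4,fy=4,interpolation=2)
b=cv2.resize(D["img"][90:190,270:350],None,fx=4,fy=4,interpolation=2)
im=np.zeros((480,800,3),np.uint8); im[:480,:480]=a; im[:b.shape[0],480:480+b.shape[1]]=b
cv2.imwrite("pics/p2.png",im[:,:,::-1])
E
```

```text
time: 9.15
tool_pos: [533.8, -217.0, 265.0]
tcp_rot: [180.0, -0.0, 180.0]
ft_force: [-0.3, -0.0, -0.1]
finger_gap: 86.0
grip_force: 0.0
time: 9.78
tool_pos: [533.8, -217.0, 366.0]
tcp_rot: [-180.0, 0.1, 180.0]
ft_force: [-0.4, -0.6, -1.0]
time: 10.02
tool_pos: [533.5, -216.9, 363.8]
tcp_rot: [179.9, -0.1, 180.0]
ft_force: [0.8, 0.5, -0.5]
[242.8929937  145.90445552] [233 135] [253 156]
[307.79787606 143.92303331] [299 133] [317 154]
[ 526.57 -219.57] [ 0.01  0.19  0.06 -0.13] [1.13 1.25] (array([ 526.788369  , -218.8252136 ,   67.62682531]), array([ 0.07226861,  0.11980723, -0.01200099, -0.14920532]))
```

View pics/p2.png

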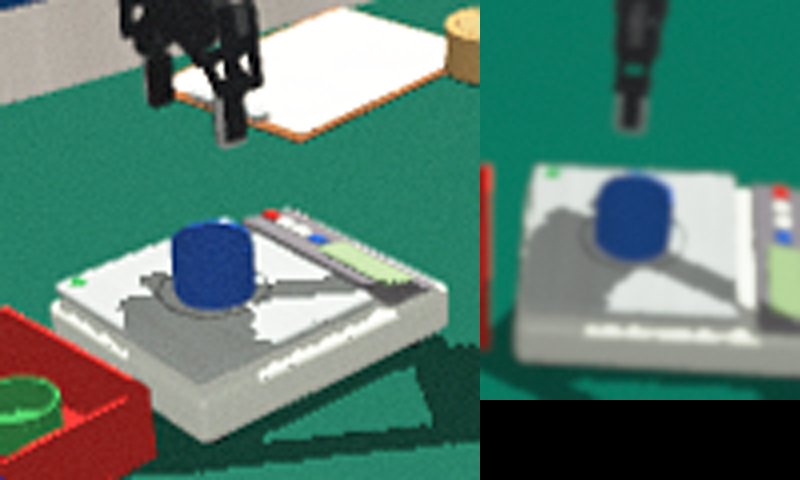

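Blue stands upright in the ring, at camera (526.6,-219.6). Next is the white. I'll estimate the fingertip height from the images taken with the cup held, then move above the white.

```bash
python3 - <<'E'
from lib import *
S=np.load("pics/p1s.npy",allow_pickle=True).item(); D=np.load("pics/p1d.npy",allow_pickle=True).item()
for z in (140,147,150,155,160): print(z,proj(S,[[524,-187,z]]).round(1),proj(D,[[524,-187,z]]).round(1))
E
python3 -m jog '0.01 0.3 0 0 0 0 -1; 0.01 0.55 0 0 0 0 -1; 0.01 0.55 0 0 0 0 -1; 0.01 0.55 0 0 0 0 -1; 0.01 0.55 0 0 0 0 -1' >/dev/null
python3 -m jog '0 0.55 0 0 0 0 -1; 0 0.55 0 0 0 0 -1; 0 0.44 0 0 0 0 -1; 0 0 0.4 0 0 0 -1; 0 0 0.4 0 0 0 -1' | sed -n 1,4p
python3 -m jog '0 0 0 0 0 0 -1; 0 0 0 0 0 0 -1; 0 0 0 0 0 0 -1;0 0 0 0 0 0 -1' |sed -n 1,4p
```

```text
140 [[248.7 134. ]] [[308.9 137.1]]
147 [[248.5 131.8]] [[309.1 135.2]]
150 [[248.5 130.9]] [[309.2 134.4]]
155 [[248.4 129.3]] [[309.3 133.1]]
160 [[248.3 127.7]] [[309.4 131.8]]
time: 11.38
tool_pos: [529.0, 187.9, 284.3]
tcp_rot: [180.0, 0.1, -179.9]
ft_force: [-0.3, -1.0, 0.5]
time: 11.88
tool_pos: [529.7, 187.0, 286.8]
tcp_rot: [180.0, 0.2, 180.0]
ft_force: [-0.6, 0.7, 0.3]
```

```bash
python3 -m jog '0 0 0.4 0 0 0 -1; 0 0 0.3 0 0 0 -1; 0 0 0.2 0 0 0 -1; 0 0 0.1 0 0 0 -1; 0 0 0.015 0 0 0 -1'|sed -n 1,4p
python3 -m jog '0 0 0 0 0 0 -1; 0 0 0 0 0 0 -1; 0 0 0 0 0 0 1;0 0 0 0 0 0 1;0 0 0 0 0 0 1' |sed -n 1,6p
python3 -m jog '0 0 0 0 0 0 1; 0 0 0 0 0 0 1; 0 0 0 0 0 0 1;0 0 0 0 0 0 1'
```

```text
time: 12.5
tool_pos: [529.2, 187.0, 183.5]
tcp_rot: [180.0, -0.0, 180.0]
ft_force: [-0.4, -0.6, 0.1]
time: 13.12
tool_pos: [529.4, 187.1, 184.3]
tcp_rot: [180.0, 0.1, 180.0]
ft_force: [-2.2, -1.0, 6.2]
finger_gap: 60.9
grip_force: 27.6
time: 13.62
tool_pos: [529.4, 187.0, 184.3]
tcp_rot: [180.0, 0.1, 180.0]
ft_force: [-1.1, 0.2, 6.5]
finger_gap: 60.8
grip_force: 27.6
```

```bash
python3 -m jog '0 0 -0.1 0 0 0 1; 0 0 -0.4 0 0 0 1; 0 0 -0.5 0 0 0 1; 0 -0.2 -0.37 0 0 0 1; 0 -0.5 0 0 0 0 1'|sed -n 1,6p
python3 -m jog '0 -0.5 0 0 0 0 1; 0 -0.5 0 0 0 0 1; 0 -0.5 0 0 0 0 1; 0 -0.5 0 0 0 0 1; 0 -0.5 0 0 0 0 1' >/dev/null
python3 -m jog '0 -0.5 0 0 0 0 1; 0 -0.34 0 0 0 0 1; 0 0 0 0 0 0 1; 0 0 0 0 0 0 1; 0 0 0 0 0 0 1' >/dev/null
python3 -m jog '0 0 0 0 0 0 1; 0 0 0 0 0 0 1'
cat > chk.py <<'E'
import sys
from bench import *
from lib import *
# chk.py COLOR z0 h  STACKCOLOR zs hs OUT : held part vs stack top part
col,z0,h,out=sys.argv[1],float(sys.argv[2]),float(sys.argv[3]),sys.argv[4]
S=snapshot("scene"); D=snapshot("side"); v=[]; ims=[]
for s in(S,D):
    p=proj(s,[[527,-219,z0+h/2]])[0]; m=blob(s["img"],T[col],p,16)
    c=np.round(p).astype(int); r=38
    ims.append(cv2.resize(s["img"][c[1]-r:c[1]+r,c[0]-r:c[0]+r],(400,400),interpolation=2))
    if m is None: print("none",p); continue
    print(p.round(1),m.min(0),m.max(0)); v.append((s,hullc(m),proj))
cv2.imwrite(f"pics/{out}.png",np.hstack(ims)[:,:,::-1])
np.save(f"pics/{out}.npy",np.array([S,D],dtype=object),allow_pickle=True)
hs,r0=(0,31) if col=="blue" else (6,23)
print(*[np.round(k,2) for k in locate(v,z0,h,r0,hs,x0=(527,-219))],*[np.round(k,2) for k in locz(v,h,r0,hs,x0=(527,-219,z0))])
E
python3 chk.py white 140 36 w2
```

```text
time: 14.25
tool_pos: [530.3, 117.8, 325.7]
tcp_rot: [179.9, 0.5, -179.9]
ft_force: [0.2, 0.0, -0.5]
finger_gap: 60.9
grip_force: 27.5
time: 15.75
tool_pos: [528.9, -216.4, 320.6]
tcp_rot: [180.0, 0.0, -180.0]
ft_force: [-0.9, -0.3, 0.2]
finger_gap: 60.9
grip_force: 27.5
[241.3 124.9] [231 112] [252 133]
none [309.25994786 126.14129197]
[ 525.6  -224.84] [-0.  0.] [1.01] [ 528.05 -220.82  142.17] [ 0. -0.]
```

View pics/w2.png

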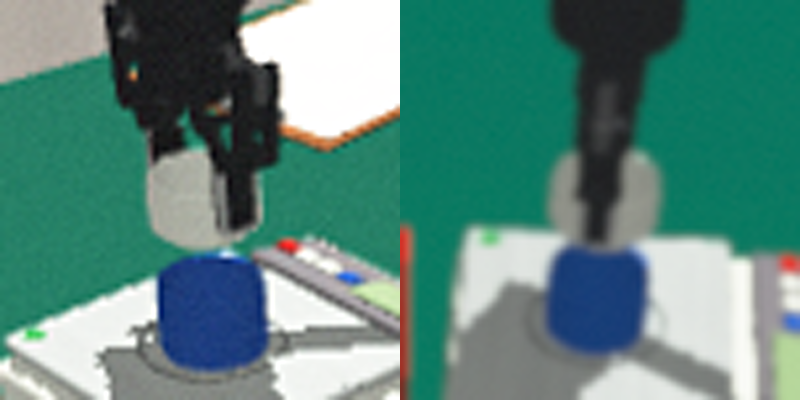

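White held level above the blue; in the side crop the white spans 549–661 and the blue 546–648. I'll measure the offset from row profiles where the background is green.

Run:
```python
from lib import *
S,D=np.load("pics/w2.npy",allow_pickle=True)
def edges(s,rows,f,lo,hi):
    hsv=cv2.cvtColor(s["img"],cv2.COLOR_RGB2HSV).astype(int); o=[]
    for r in rows:
        x=np.nonzero(f(hsv[r,lo:hi]))[0]; o.append((r,lo+x.min(),lo+x.max()))
    return o
wh=lambda h:(h[:,1]<90)
print("side white",edges(D,range(118,130,2),wh,292,330)); print("side blue",edges(D,range(140,150,2),lambda h:(abs(h[:,0]-110)<14)&(h[:,1]>100),290,330))
print("scene white",edges(S,range(116,130,2),wh,222,262)); print("scene blue",edges(S,range(142,152,2),lambda h:(abs(h[:,0]-110)<14)&(h[:,1]>100),222,262))
for x in (522,526.6,530): print(x,[proj(D,[[x,-219.6,z]]).round(2)[0,0] for z in (89,161)],[proj(S,[[x,-219.6,z]]).round(2)[0,0] for z in (89,161)])
print(proj(S,[[526.6,-214.6,161]]),proj(D,[[526.6,-214.6,161]]))
```

```text
side white [(118, np.int64(301), np.int64(317)), (120, np.int64(300), np.int64(319)), (122, np.int64(300), np.int64(319)), (124, np.int64(299), np.int64(320)), (126, np.int64(299), np.int64(319)), (128, np.int64(299), np.int64(319))]
side blue [(140, np.int64(300), np.int64(316)), (142, np.int64(300), np.int64(316)), (144, np.int64(299), np.int64(316)), (146, np.int64(299), np.int64(316)), (148, np.int64(299), np.int64(316))]
scene white [(116, np.int64(231), np.int64(255)), (118, np.int64(231), np.int64(251)), (120, np.int64(231), np.int64(251)), (122, np.int64(231), np.int64(251)), (124, np.int64(231), np.int64(252)), (126, np.int64(231), np.int64(252)), (128, np.int64(231), np.int64(252))]
scene blue [(142, np.int64(233), np.int64(252)), (144, np.int64(233), np.int64(252)), (146, np.int64(233), np.int64(252)), (148, np.int64(233), np.int64(253)), (150, np.int64(233), np.int64(253))]
522 [np.float64(309.36), np.float64(310.95)] [np.float64(244.16), np.float64(242.57)]
526.6 [np.float64(307.94), np.float64(309.47)] [np.float64(242.89), np.float64(241.26)]
530 [np.float64(306.89), np.float64(308.38)] [np.float64(241.96), np.float64(240.29)]
[[242.20463599 124.41625165]] [[309.3332004 126.1714707]]
```

Offsets are within 1 mm on both axes. Insert.

```bash
python3 -m jog '0 0 0.1 0 0 0 1; 0 0 0.1 0 0 0 1; 0 0 0.05 0 0 0 1; 0 0 0.03 0 0 0 1; 0 0 0.02 0 0 0 1' | sed -n 1,4p
python3 -m jog '0 0 0.02 0 0 0 1; 0 0 0.015 0 0 0 1; 0 0 0.01 0 0 0 1;0 0 0 0 0 0 1; 0 0 0 0 0 0 1' | sed -n 1,4p
python3 -m jog '0 0 0.01 0 0 0 1; 0 0 0 0 0 0 1; 0 0 0 0 0 0 1' | sed -n 1,4p
```

```text
time: 16.48
tool_pos: [528.8, -217.1, 290.3]
tcp_rot: [180.0, -0.0, 180.0]
ft_force: [-0.2, 0.4, -0.3]
time: 17.1
tool_pos: [528.8, -217.0, 286.1]
tcp_rot: [-180.0, 0.0, 180.0]
ft_force: [0.3, 0.2, 0.0]
time: 17.48
tool_pos: [528.9, -217.1, 285.4]
tcp_rot: [-180.0, 0.0, 180.0]
ft_force: [-0.1, 0.3, 3.5]
```

Contact at the seated height. Release, rise, check, and head for the orange.

```bash
python3 -m jog '0 0 0 0 0 0 -1; 0 0 0 0 0 0 -1; 0 0 0 0 0 0 -1; 0 0 0 0 0 0 -1; 0 0 0 0 0 0 -1' | tail -3
python3 -m jog '0 0 -0.2 0 0 0 -1; 0 0 -0.4 0 0 0 -1; 0 0 -0.155 0 0 0 -1;0.1 0.3 0 0 0 0 -1; 0.14 0.5 0 0 0 0 -1' >/dev/null
python3 -m jog '0.14 0.55 0 0 0 0 -1; 0.14 0.55 0 0 0 0 -1; 0.14 0.55 0 0 0 0 -1;0.14 0.55 0 0 0 0 -1;0.14 0.55 0 0 0 0 -1' >/dev/null
python3 -m jog '0.1 0.55 0 0 0 0 -1; 0.035 0.57 0 0 0 0 -1; 0 0.55 0 0 0 0 -1;0 0 0.4 0 0 0 -1;0 0 0.4 0 0 0 -1' >/dev/null
python3 -m jog '0 0 0 0 0 0 -1; 0 0 0 0 0 0 -1; 0 0 0 0 0 0 -1;0 0 0 0 0 0 -1' | sed -n 1,4p
python3 chk.py white 105 36 w3
python3 - <<'E'
from bench import *
from lib import *
w=snapshot("wrist"); v=hullc(blob(w["img"],T["orange"],projw(w,[[419.6,248,18]])[0],40)); print(v,locate([(w,v,projw)],4,28,23,6,x0=(419,248)))
a=cv2.imread("pics/w3.png"); b=cv2.resize(w["img"][:,:,::-1],(267,200)); cv2.imwrite("pics/w3b.png",np.vstack([cv2.copyMakeBorder(b,0,0,0,533,0),a]))
E
```

```text
ft_force: [-0.1, -0.2, 0.1]
finger_gap: 85.3
grip_force: 0.0
time: 20.48
tool_pos: [422.2, 305.2, 282.3]
tcp_rot: [179.9, 0.1, 180.0]
ft_force: [0.2, -0.3, 0.5]
none [242.13659717 135.73058458]
none [308.50503002 135.32261523]
[ 204.03839048  214.25695945 5322.5       ] (array([419.26972766, 249.15513363]), array([6.64144295e-07, 5.46366039e-07]), [np.float64(1.1099244918061806)])Traceback (most recent call last):
  File "chk.py", line 16, in <module>
    print(*[np.round(k,2) for k in locate(v,z0,h,r0,hs,x0=(527,-219))],*[np.round(k,2) for k in locz(v,h,r0,hs,x0=(527,-219,z0))])
                                   ~~~~~~^^^^^^^^^^^^^^^^^^^^^^^^^^^^
  File "lib.py", line 28, in locate
    r=least_squares(f,x0,diff_step=1e-2,x_scale=100.); return r.x,r.fun,[ (hullc(pr(s,cyl(*r.x,z0,h,r0=r0,hs=hs)))[2]/c[2]) for s,c,pr in views]
    return func(*args, **kwargs)
    vector_fun = VectorFunction(
        fun_wrapped,
    ...<6 lines>...
        workers=workers
    )
    self._update_fun()
    ~~~~~~~~~~~~~~~~^^
    self.f = self.fun_wrapped(xp_copy(self.x))
             ~~~~~~~~~~~~~~~~^^^^^^^^^^^^^^^^^
    return np.atleast_1d(self.fun(x))
                         ~~~~~~~~^^^
    return self.f(x, *self.args, **self.kwargs)
           ~~~~~~^^^^^^^^^^^^^^^^^^^^^^^^^^^^^^
  File "lib.py", line 27, in <lambda>
    f=lambda q:np.concatenate([hullc(pr(s,cyl(q[0],q[1],z0,h,r0=r0,hs=hs)))[:2]-c[:2] for s,c,pr in views])
               ~~~~~~~~~~~~~~^^^^^^^^^^^^^^^^^^^^^^^^^^^^^^^^^^^^^^^^^^^^^^^^^^^^^^^^^^^^^^^^^^^^^^^^^^^^^^
ValueError: need at least one array to concatenate
```

View pics/w3b.png

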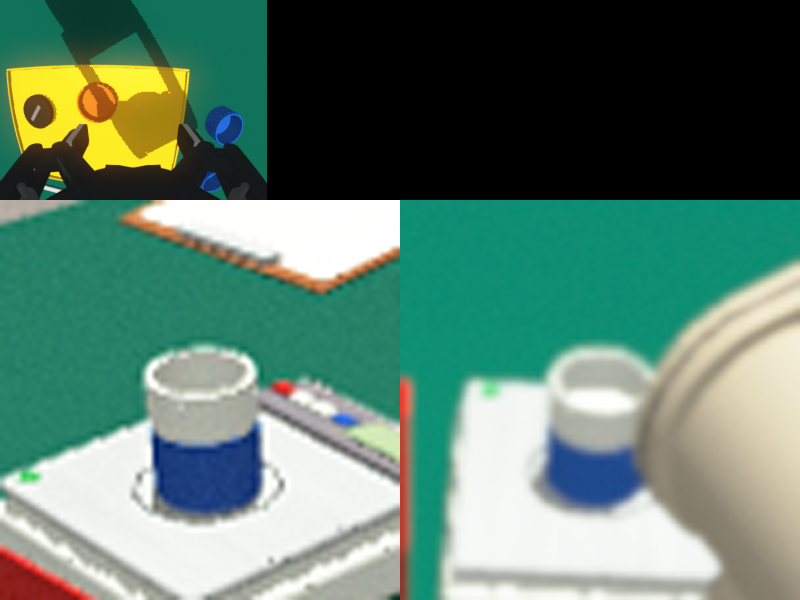

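White is seated squarely on the blue (rim at crop (203,372), joint level). I overran the orange by one row in y: it is at wrist (204,214), i.e. (419.3,249.2). I'll go back 55 mm and grip.

```bash
python3 -m jog '0.01 -0.3 0 0 0 0 -1; 0 -0.245 0 0 0 0 -1; 0 0 0 0 0 0 -1; 0 0 0 0 0 0 -1; 0 0 0 0 0 0 -1'|sed -n 1,4p
python3 -m jog '0 0 0.4 0 0 0 -1; 0 0 0.3 0 0 0 -1; 0 0 0.16 0 0 0 -1; 0 0 0.08 0 0 0 -1; 0 0 0.025 0 0 0 -1' |sed -n 1,4p
python3 -m jog '0 0 0 0 0 0 -1; 0 0 0 0 0 0 -1; 0 0 0 0 0 0 -1' |sed -n 1,6p
```

```text
time: 21.25
tool_pos: [420.6, 251.1, 280.6]
tcp_rot: [180.0, 0.0, -180.0]
ft_force: [0.5, -0.4, -0.1]
time: 21.88
tool_pos: [420.9, 250.8, 184.3]
tcp_rot: [180.0, 0.0, 180.0]
ft_force: [-1.1, 1.0, 0.8]
time: 22.25
tool_pos: [420.8, 250.6, 184.6]
tcp_rot: [180.0, 0.1, 180.0]
ft_force: [-0.1, -0.6, 0.1]
finger_gap: 85.3
grip_force: 0.0
```

```bash
python3 -m jog '0 0 0 0 0 0 1; 0 0 0 0 0 0 1; 0 0 0 0 0 0 1; 0 0 0 0 0 0 1; 0 0 0 0 0 0 1'
python3 -m jog '0 0 -0.1 0 0 0 1; 0 0 -0.4 0 0 0 1; 0 0 -0.5 0 0 0 1; 0 0 -0.4 0 0 0 1; -0.12 -0.3 -0.2 0 0 0 1'>/dev/null
python3 -m jog '-0.12 -0.55 0 0 0 0 1; -0.12 -0.55 0 0 0 0 1; -0.12 -0.55 0 0 0 0 1; -0.12 -0.55 0 0 0 0 1; -0.12 -0.55 0 0 0 0 1' >/dev/null
python3 -m jog '-0.12 -0.55 0 0 0 0 1; -0.12 -0.55 0 0 0 0 1; -0.12 -0.526 0 0 0 0 1; 0 0 0 0 0 0 1; 0 0 0 0 0 0 1' >/dev/null
python3 -m jog '0 0 0 0 0 0 1; 0 0 0 0 0 0 1; 0 0 0 0 0 0 1'
python3 chk.py orange 164 28 o1
```

```text
time: 22.88
tool_pos: [420.7, 250.6, 184.5]
tcp_rot: [180.0, 0.0, 180.0]
ft_force: [-1.6, -1.3, 5.2]
finger_gap: 60.2
grip_force: 27.0
time: 25.12
tool_pos: [528.4, -216.4, 344.2]
tcp_rot: [-180.0, 0.0, -180.0]
ft_force: [0.5, 0.5, -0.1]
finger_gap: 60.4
grip_force: 27.4
[240.9 118.5] [231 110] [247 126]
[309.7 120.7] [313 113] [319 128]
[ 519.11 -229.63] [ 2.85 -2.48 -3.05 -1.87] [1.55 4.12] [ 510.39 -259.16  141.2 ] [ 0.4   0.67 -0.09 -0.83]
```

View pics/o1.png

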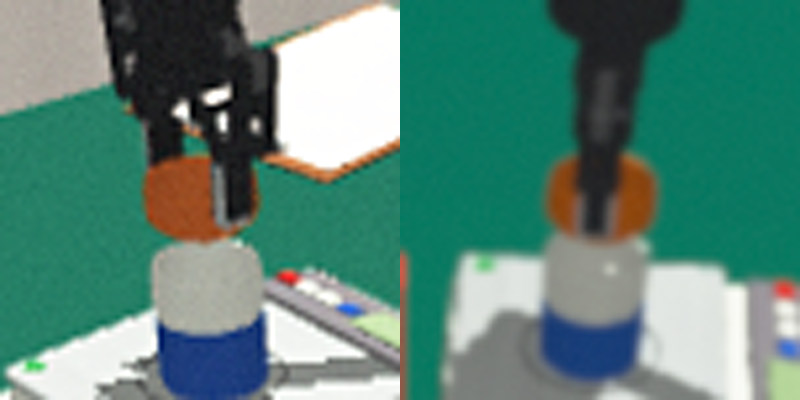

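Orange held level. Its centre is at crop x 201 against the white's 208 in scene, and 602 against 596.5 in side. Both match the perspective shift expected for coaxial parts to within 0.5 mm. Insert.

```bash
python3 -m jog '0 0 0.07 0 0 0 1; 0 0 0.07 0 0 0 1; 0 0 0.05 0 0 0 1; 0 0 0.03 0 0 0 1; 0 0 0.02 0 0 0 1' | sed -n 1,4p
python3 -m jog '0 0 0.02 0 0 0 1; 0 0 0.01 0 0 0 1; 0 0 0.01 0 0 0 1;0 0 0 0 0 0 1; 0 0 0 0 0 0 1' | sed -n 1,4p
python3 -m jog '0 0 0.01 0 0 0 1; 0 0 0 0 0 0 1; 0 0 0 0 0 0 1' | sed -n 1,4p
```

```text
time: 25.85
tool_pos: [528.3, -217.2, 319.7]
tcp_rot: [180.0, -0.0, 180.0]
ft_force: [0.7, 0.1, -1.2]
time: 26.48
tool_pos: [528.3, -217.2, 316.1]
tcp_rot: [-180.0, 0.0, 180.0]
ft_force: [-0.3, 0.3, -0.2]
time: 26.85
tool_pos: [528.4, -217.2, 315.5]
tcp_rot: [-180.0, 0.0, 180.0]
ft_force: [-2.1, 0.6, 5.4]
```

Contact at seated height. Release and go to the lid.

```bash
python3 -m jog '0 0 0 0 0 0 -1; 0 0 0 0 0 0 -1; 0 0 0 0 0 0 -1; 0 0 0 0 0 0 -1; 0 0 0 0 0 0 -1' | tail -3
python3 -m jog '0 0 -0.2 0 0 0 -1; 0 0 -0.355 0 0 0 -1; 0 0 0 0 0 0 -1;0.126 0.3 0 0 0 0 -1; 0.126 0.53 0 0 0 0 -1' >/dev/null
python3 -m jog '0.126 0.53 0 0 0 0 -1; 0.126 0.53 0 0 0 0 -1; 0.126 0.53 0 0 0 0 -1;0.126 0.53 0 0 0 0 -1;0.124 0.555 0 0 0 0 -1' >/dev/null
python3 -m jog '0 0 0.45 0 0 0 -1;0 0 0.45 0 0 0 -1;0 0 0 0 0 0 -1; 0 0 0 0 0 0 -1; 0 0 0 0 0 0 -1' >/dev/null
python3 -m jog '0 0 0 0 0 0 -1; 0 0 0 0 0 0 -1' | sed -n 1,4p
python3 - <<'E'
from bench import *
from lib import *
w=snapshot("wrist"); p=projw(w,[[439,131.3,15]])[0]
S=snapshot("scene"); D=snapshot("side"); ims=[cv2.resize(w["img"],(400,300))]
for s in(S,D):
    c=np.round(proj(s,[[527,-219,120]])[0]).astype(int); ims.append(cv2.resize(s["img"][c[1]-32:c[1]+32,c[0]-32:c[0]+32],(290,290),interpolation=2))
im=np.zeros((590,690,3),np.uint8); im[:300,:400]=ims[0]; im[300:,:290]=ims[1]; im[300:,290:580]=ims[2]
cv2.imwrite("pics/o2.png",im[:,:,::-1]); print(p, hullc(projw(w,cyl(439,131.3,4,22,r0=23,hs=6))))
E
```

```text
ft_force: [0.5, -0.2, 0.2]
finger_gap: 85.5
grip_force: 0.0
time: 29.6
tool_pos: [440.8, 133.3, 281.3]
tcp_rot: [180.0, 0.1, 180.0]
ft_force: [-0.0, 0.3, 0.4]
[276.95259444 212.93146841] [ 276.92936633  214.23292813 5781.56492593]
```

View pics/o2.png

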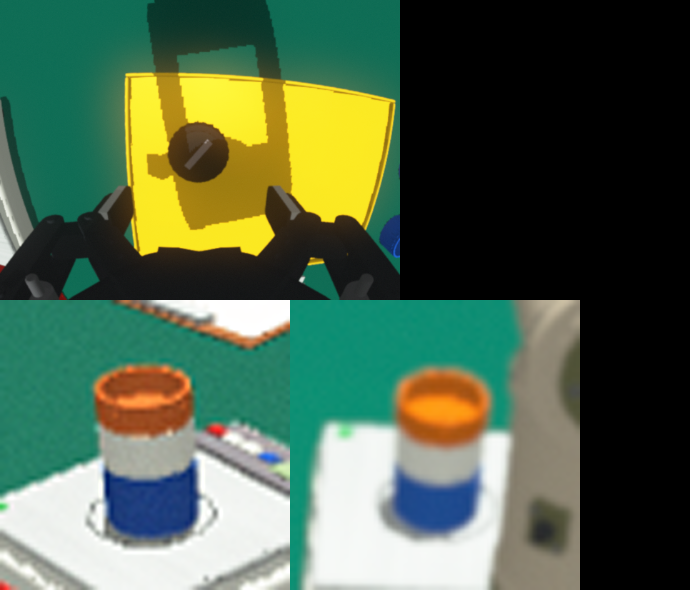

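Orange is seated level on the stack. The lid is at wrist (277,213), exactly as predicted, and centred between the fingers. Grip it.

```bash
python3 -m jog '0 0 0.4 0 0 0 -1; 0 0 0.3 0 0 0 -1; 0 0 0.17 0 0 0 -1; 0 0 0.08 0 0 0 -1; 0 0 0.03 0 0 0 -1' |sed -n 1,4p
python3 -m jog '0 0 0 0 0 0 -1; 0 0 0 0 0 0 -1; 0 0 0 0 0 0 1; 0 0 0 0 0 0 1; 0 0 0 0 0 0 1' |sed -n 1,6p
python3 -m jog '0 0 0 0 0 0 1; 0 0 0 0 0 0 1; 0 0 0 0 0 0 1' |sed -n 1,6p
```

```text
time: 30.38
tool_pos: [440.8, 133.5, 182.8]
tcp_rot: [180.0, 0.0, 180.0]
ft_force: [-0.0, -0.2, -0.0]
time: 31.0
tool_pos: [440.8, 133.4, 183.2]
tcp_rot: [180.0, 0.0, 180.0]
ft_force: [-2.5, 0.1, 6.5]
finger_gap: 60.9
grip_force: 26.3
time: 31.38
tool_pos: [440.8, 133.4, 183.2]
tcp_rot: [180.0, 0.0, 180.0]
ft_force: [-2.4, -0.5, 6.8]
finger_gap: 60.9
grip_force: 26.3
```

```bash
python3 -m jog '0 0 -0.1 0 0 0 1; 0 0 -0.4 0 0 0 1; 0 0 -0.5 0 0 0 1; 0 0 -0.5 0 0 0 1; -0.1 -0.2 -0.34 0 0 0 1'>/dev/null
python3 -m jog '-0.11 -0.45 0 0 0 0 1; -0.11 -0.45 0 0 0 0 1; -0.11 -0.45 0 0 0 0 1; -0.11 -0.45 0 0 0 0 1; -0.11 -0.45 0 0 0 0 1' >/dev/null
python3 -m jog '-0.11 -0.45 0 0 0 0 1; -0.118 -0.606 0 0 0 0 1; 0 0 0 0 0 0 1; 0 0 0 0 0 0 1; 0 0 0 0 0 0 1' >/dev/null
python3 -m jog '0 0 0 0 0 0 1; 0 0 0 0 0 0 1; 0 0 0 0 0 0 1'
python3 chk.py black 187 22 l1 2>&1 | tail -1
```

```text
time: 33.62
tool_pos: [528.1, -216.9, 366.6]
tcp_rot: [-180.0, 0.0, -180.0]
ft_force: [-0.6, -0.1, -0.3]
finger_gap: 60.7
grip_force: 27.5
ValueError: need at least one array to concatenate
```

View pics/l1.png

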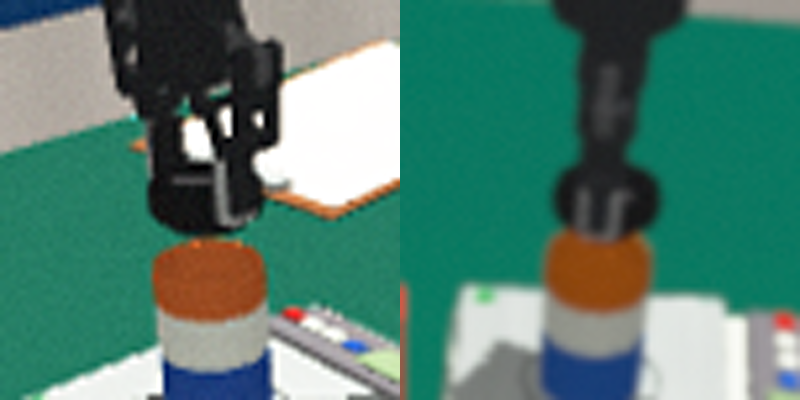

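Lid held level. Both views show it about 0.5 px off coaxial, i.e. about 1.7 mm toward -x. Correct that and insert.

```bash
python3 -m jog '-0.017 0 0.08 0 0 0 1; 0 0 0.07 0 0 0 1; 0 0 0.05 0 0 0 1; 0 0 0.03 0 0 0 1; 0 0 0.02 0 0 0 1' | sed -n 1,4p
python3 -m jog '0 0 0.02 0 0 0 1; 0 0 0.015 0 0 0 1; 0 0 0.01 0 0 0 1;0 0 0 0 0 0 1; 0 0 0 0 0 0 1' | sed -n 1,4p
python3 -m jog '0 0 0.01 0 0 0 1; 0 0 0 0 0 0 1; 0 0 0 0 0 0 1' | sed -n 1,4p
```

```text
time: 34.35
tool_pos: [529.8, -217.3, 341.3]
tcp_rot: [180.0, -0.0, 180.0]
ft_force: [-0.4, 0.0, -0.2]
time: 34.98
tool_pos: [529.8, -217.3, 337.1]
tcp_rot: [-180.0, 0.0, 180.0]
ft_force: [0.5, -0.1, -0.5]
time: 35.35
tool_pos: [529.9, -217.3, 336.3]
tcp_rot: [-180.0, 0.0, 180.0]
ft_force: [-0.2, 0.5, 1.7]
```

Contact at the seated height (336.3 against 336.2). One more millimetre, then release and withdraw.

```bash
python3 -m jog '0 0 0.007 0 0 0 1; 0 0 0 0 0 0 1; 0 0 0 0 0 0 1' | sed -n 2,4p
python3 -m jog '0 0 0 0 0 0 -1; 0 0 0 0 0 0 -1; 0 0 0 0 0 0 -1; 0 0 0 0 0 0 -1; 0 0 0 0 0 0 -1' | tail -3
python3 -m jog '0 0 -0.2 0 0 0 -1; 0 0 -0.4 0 0 0 -1; 0 0 -0.4 0 0 0 -1; 0 0 0 0 0 0 -1; 0 0 0 0 0 0 -1' >/dev/null
python3 -m jog '0 0 0 0 0 0 -1; 0 0 0 0 0 0 -1; 0 0 0 0 0 0 -1' | sed -n 1,4p
python3 chk.py black 157 22 l2 2>&1 | tail -1
```

```text
tool_pos: [530.0, -217.4, 336.2]
tcp_rot: [-180.0, 0.1, 180.0]
ft_force: [-0.4, 0.2, 6.5]
ft_force: [0.9, 0.1, 0.3]
finger_gap: 85.2
grip_force: 0.0
time: 37.35
tool_pos: [529.7, -217.2, 434.6]
tcp_rot: [180.0, -0.1, 180.0]
ft_force: [0.4, 0.0, 0.5]
[ 527.18 -220.46] [ 0.05  0.06 -0.02 -0.09] [1.23 1.28] [ 527.15 -220.57  156.92] [ 0.04  0.07 -0.01 -0.09]
```

View pics/l2.png

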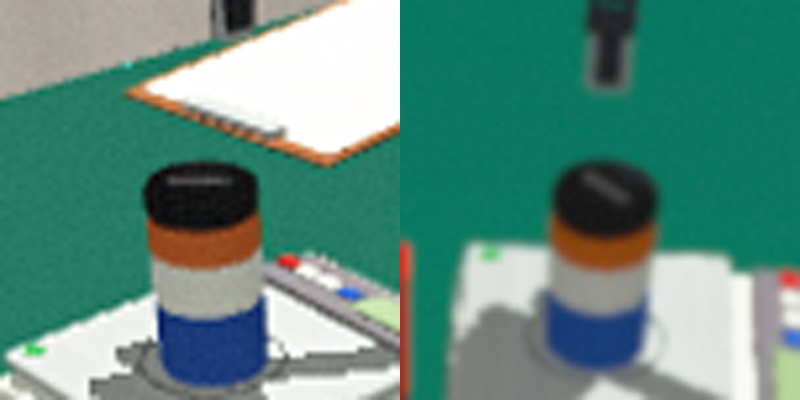

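The jar is complete and level. The lid's underside measures 156.9 mm (seated is 157) at (527.2,-220.5), the stack is straight in both views, and the gripper is clear.

```bash
python3 -c "from bench import *; print(hand_in())"
```

```text
the job is handed in; nothing more can be done
None
```

The jar is built on the middle of the scale pan (blue, white, orange, then lid), each part measured or seen seated and released, and the job was handed in at about 37 s; no verdict came back.

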